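Line up the quarter-turn fastener and hold the cover shut

TASK

Pick the steel setting block off the cover of the service housing and set it down, without dropping it, in the shallow tray. Then turn the wing of the cover's quarter-turn fastener until it points along the two index ribs (so that its tongue lines up with the slot below), press the cover fully home against the housing and finish while still holding it pressed shut. Leave the other things on the table where they are.

Things in the scene. Friction and masses are not known exactly. Their poses are not given: they have to be found in the camera images.
- housing: Grey sheet-metal service housing, fixed on the table, 200 (x) x 190 (y) x 90 mm high, turned by up to 0.25 rad. Origin: centre of its underside; its x axis points from the front (louvres, nearest the robot) to the back, where the cover's hinge is, y to its left.
- cover (a joint): Hinge of the aluminium cover on the housing (206 x 196 mm), hinge line 101 mm behind the housing's centre and 91 mm up, 4 mm below the cover's top face. 0 = fully shut, positive = front edge raised, at most 0.17. A spring holds it ajar (about 0.12; 0.10 with the block on it); shutting it at the fastener takes about 9 N. With the fastener out of line it stops at about 0.06.
- fastener (a joint): Angle of the quarter-turn fastener about the cover's normal, counter-clockwise from above positive. 0 = wing along the housing's x, in line with the two dark index ribs and the slot below (the tongue enters within about 0.16 rad). Starts between 0.75 and 1.45, stays where it is left (friction 0.06 N m), turns from -1.6 to 1.6.
- fastener_grip (a point): Point on the fastener's axis in the middle of its black wing: 20 mm above the cover's top face, 60 mm in front of the housing's centre. x axis along the wing, z along the turning axis. The wing is 46 mm long, 10 mm thick, 22 mm high (8 to 30 mm above the cover's top face), on a round hub 26 mm across.
- gauge_block: Ground steel setting block 22 (x) x 45 (y) x 25 (z) mm, 0.15 to 0.25 kg, lying on the cover to the left (housing +y) of the fastener. Origin: centre of its underside. Grasp it across the 22 mm.
- tray: Shallow steel tray with grey felt, fixed on the table to the left of the housing, 140 (x) x 110 (y) mm outside, walls 4 mm thick and 18 mm high, inner floor 4 mm above the table. Origin: centre of its underside. Empty at the start.
- oil_bottle: Oil bottle with a red nozzle, 43 mm across, 128 mm high, standing behind the housing; to be left alone. Origin: centre of its underside.
- cards_a: Banded stack of cards 68 x 36 x 18 mm behind the housing; to be left alone. Origin: centre of its underside.
- marker: Marker pen 120 mm long, 15 mm thick, lying near the table's front edge; to be left alone. Origin: centre of its underside.
Mind the look-alikes: they are no part of the job. What is shaped like the gauge_block but red is not meant.

How it is judged:
By the outcome, as a careful person would: the job done as asked, in the order asked, and still so for the second after the job is handed in, while the arm keeps its last pose, push and grip.
It also fails if it takes over 50 s, if anything falls off the work surface, if the arm or the gripper's body presses on something with over 40 N, if the wrist force passes 120 N, or if a joint passes its speed limit or range.

ROBOT

A 6-joint arm with a two-finger parallel gripper is mounted at the origin on a cart in front of the work surface, level with it; the furniture and walls round the work are solid. World frame = base frame: x ahead of the robot, y to its left, z up, the work surface at z = 0. Lengths are in mm, angles in rad, forces in N, time in s.
With the tool pointing down it reaches from about 375 to 925 mm from the base axis. Payload 5.7 kg.
Tool frame: the origin (TCP) lies at the very end of the fingers, on their centre line; the grasp point (between the pads) lies 19 mm behind it (ctrl.grip_point_offset is the distance from the TCP to the grasp point, in mm); z points along the fingers, y is the line along which they close (so a half turn about z gives the same grasp; the last joint's range is limited). The gripper opens to 85 mm and grips with 20 to 120 N. Pads are 22 mm wide; open, the fingers measure 114 mm over their backs; the gripper's body (76 mm by 85 mm) begins 54 mm behind the grasp point. The pads swing forward as they close: fully open they stand 13 mm farther back than shut.
Start: joints at [-1.343, 0.359, 1.51, -0, 1.272, -0.115], TCP at [201.659, -565.064, 231.267] pointing down, gripper open.
Joint ranges: [-2.97, 2.97], [-1.01, 2.36], [0.21, 2.38], [-0.96, 4.11], [0.2, 2.71], [-2.98, 2.98]. Speed limits (rad/s): [2.39, 2.39, 3.14, 3.14, 3.14, 3.14].

INTERFACE

Orientations are given as [roll, pitch, yaw] about the fixed x, y, z axes, in that order (R = Rz(yaw) Ry(pitch) Rx(roll)).
In Python, from plant import ctrl, viewer gives the robot as it stands.
- The arm moves only by the shell command python3 -m pendant 'ROWS' [FORCE]. ROWS is JSON, a list of rows, each a list of 3 entries, a list of its own where there are three numbers: the opening, from -1 (shut) to 1 (fully open), then the shift along the tool's x, y, z each as a share of 25 cm, from -1 to 1, then the turn, a rotation vector about the tool's x, y, z each as a share of 180 degrees, from -1 to 1. In form: [[grip, [dx, dy, dz], [rx, ry, rz]], ...]. A call has 1 to 8 rows; each row is the pose to reach, as a shift and turn from the pose commanded when the call began, along the tool's axes at that moment, turning the shorter way round; what a row does not reach only later rows make up. A row lasts 1/8 s, in which the tool goes at most 62.5 mm and 10.7 degrees, less where a joint would pass 70% of its speed; a pose out of reach is approached as far as the arm can. A call with a number of a shift or a turn outside -1 to 1 is refused whole. A call with a gripper value outside its range is refused whole. The fingers move at their own pace and stop on an object; FORCE is the grip in N (left out, the last holds). Time passes only in rows, so rows that repeat a pose let the fingers close. It gives the time, the measured TCP pose, the force, the opening and the grip force at its end, in the units of the state.
- ctrl.state(): the state, without advancing time (a new reading comes with each control period).
- viewer.snapshot(name): name is "scene" or "top" or "wrist"; returns the picture (400x640x3 uint8, red, green, blue); there is no depth.
- viewer.camera_info(name): a dict with "fovy" (degrees; the focal length in pixels is half the picture's height over the tangent of half this angle, whatever the lens; pixels are square), "cx", "cy" (the principal point, pixels), "extrinsics" (4x4, takes a point from world to camera coordinates). Camera axes: x right, y up, looking along -z (the intrinsics and any distortion apply to the point x, -y, -z); pixel columns grow to the right and rows downward; lengths in mm; the calibration is good to about 2 mm. A picture is of the moment at which its call begins: read the wrist's pose just before it. camera_info takes no time and is no camera call; for the wrist camera it gives the pose at the moment of the call.
- ctrl.job_done(): hands the job in; it is judged then, once.
The state is a dict: "time": time; "joint_pos": joint angles; "qd": joint speeds; "joint_torque": joint torques, N m; "tool_pos": TCP position; "tcp_rot": TCP orientation; "wrist_force": force on the tool from outside, world axes, zero at the start; "moment": the same for the moment, N m; "grip_width": finger opening in mm; "grip_force": force on a finger pad.
Only numpy, scipy, OpenCV 4.12 (cv2) and the standard library are available. Lean on these libraries where they do the work, as an engineer would, in place of code of your own. Each camera call takes 0.05 s, during which the arm holds its last target. There are 200 camera calls.

## Working session

There is one attempt and no reset: what is moved stays moved. The work goes in short steps, Python scripts to look and compute and a shell command to move; the robot and the scene stay as the last step left them, time stands still between calls to the robot, and variables do not carry over. Pictures are saved under pics/ and viewed, at most 10 in all, crops included, and the job is handed in when it is done.

```bash
ls; mkdir -p pics; python3 - <<'E'
from plant import ctrl, viewer
import cv2
for n in ("top","scene"):
    im=viewer.snapshot(n); cv2.imwrite(f"pics/{n}0.png",im[:,:,::-1]); i=viewer.camera_info(n); print(n,i)
print(ctrl.state())
E
```

```text
pics
top {'fovy': 47.926792655267576, 'cx': 314.57220847549064, 'cy': 204.45271040023067, 'extrinsics': array([[ 3.05788208e-04, -9.99727577e-01,  2.33383312e-02,
         1.32979162e+02],
       [ 9.89632179e-01,  3.65449683e-03,  1.43578535e-01,
        -5.75941865e+02],
       [-1.43624711e-01,  2.30524589e-02,  9.89363698e-01,
        -1.16214583e+03],
       [ 0.00000000e+00,  0.00000000e+00,  0.00000000e+00,
         1.00000000e+00]])}
scene {'fovy': 43.106891620958244, 'cx': 325.3936175412599, 'cy': 203.7095061888716, 'extrinsics': array([[-8.12589447e-01, -5.82819166e-01,  4.49554731e-03,
         5.46577314e+02],
       [ 4.52296898e-01, -6.25707914e-01,  6.35544745e-01,
        -2.30574598e+02],
       [-3.67594759e-01,  5.18470275e-01,  7.72050949e-01,
        -1.04808566e+03],
       [ 0.00000000e+00,  0.00000000e+00,  0.00000000e+00,
         1.00000000e+00]])}
{'time': 0.1, 'joint_pos': array([-1.34308772e+00,  3.59450203e-01,  1.51132257e+00, -2.80873173e-05,
        1.27249806e+00, -1.15106810e-01]), 'qd': array([-0.00050023, -0.00155246, -0.00189523, -0.00055362, -0.00057077,
        0.00034177]), 'joint_torque': array([ 3.39404937e-05, -5.28654814e+01, -2.79349244e+01, -2.58692680e-04,
        5.05180535e-03, -2.63142041e-06]), 'tool_pos': array([ 201.52459556, -564.49533699,  230.52800474]), 'tcp_rot': array([-3.13992250e+00, -1.66088271e-04,  3.42823551e-01]), 'wrist_force': array([-0.28156333, -0.70189707,  0.19268107]), 'moment': array([-0.02511484, -0.01209319, -0.00912893]), 'grip_force': 0.0, 'grip_width': 85.41020518459865}
```

View pics/top0.png

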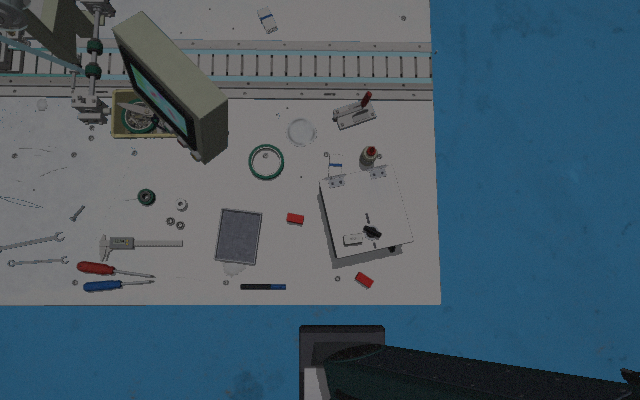

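View pics/scene0.png

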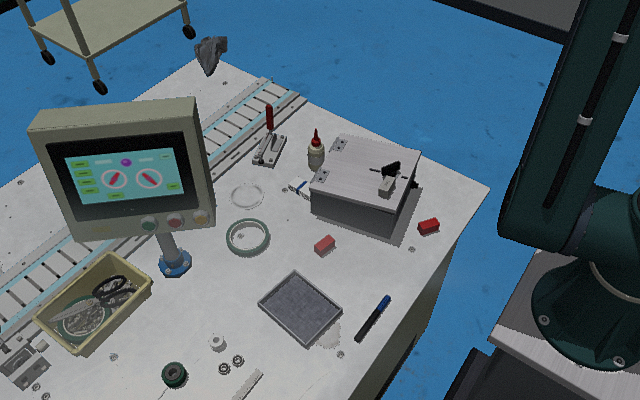

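The top view shows the housing at about (320–412, 165–265), the block near (352,240), the fastener near (372,232) and the tray near (239,237). The scene view shows the same layout. I'll enlarge both.

```bash
python3 - <<'E'
import cv2,numpy as np
def crop(n,x,y,w,h,s):
    im=cv2.imread(f"pics/{n}0.png")[y:y+h,x:x+w]
    im=cv2.resize(im,None,fx=s,fy=s,interpolation=cv2.INTER_CUBIC)
    return np.clip(255*(im/255.)**.7,0,255).astype('uint8')
a=crop("top",305,155,120,120,5); cv2.imwrite("pics/c1.png",a)
b=crop("scene",300,125,140,120,5); cv2.imwrite("pics/c2.png",b)
E
```

```text
(no output)
```

View pics/c1.png

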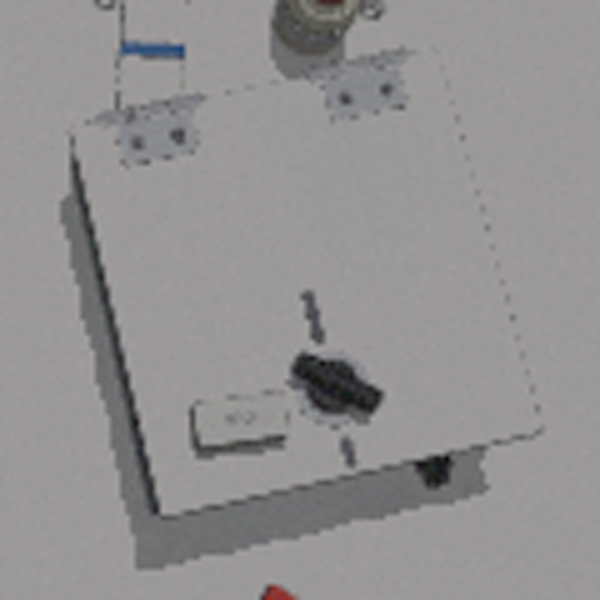

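View pics/c2.png

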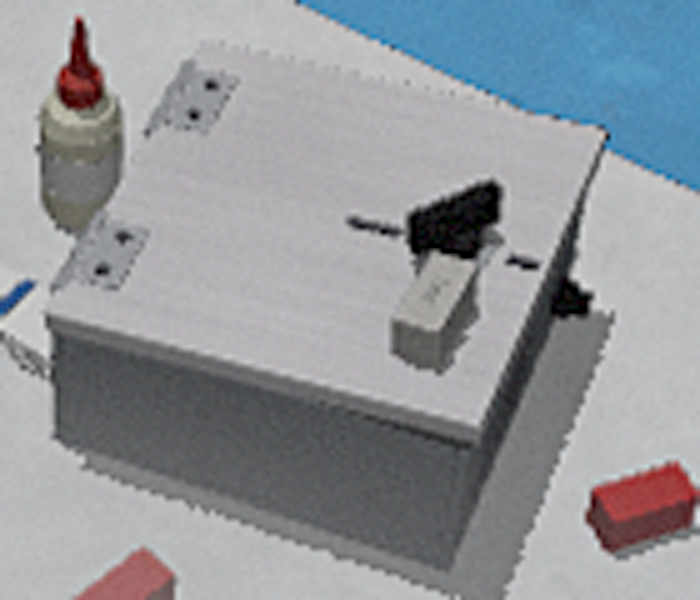

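```bash
cat > h.py <<'E'
import numpy as np
from scipy.optimize import least_squares
from scipy.spatial.transform import Rotation as R
from plant import ctrl, viewer
def proj(i,P):
    E=i["extrinsics"]; c=np.atleast_2d(P)@E[:3,:3].T+E[:3,3]; f=200/np.tan(np.radians(i["fovy"]/2))
    return np.c_[i["cx"]-f*c[:,0]/c[:,2], i["cy"]+f*c[:,1]/c[:,2]]
def cov(P,th,x,y,yaw):  # P: housing xy, height over cover top (shut frame) -> world
    P=np.atleast_2d(np.array(P,float)); q=P-[101,0,-4]
    q=q@R.from_euler('y',th).as_matrix().T+[101,0,91]
    return q@R.from_euler('z',yaw).as_matrix().T+[x,y,0]
E
python3 - <<'E'
from h import *
T=viewer.camera_info("top");S=viewer.camera_info("scene")
t=lambda a:np.array(a)/5+[305,155]
s=lambda a:np.array(a)/5+[300,125]
C=[[103,98,0],[-103,98,0],[-103,-98,0],[103,-98,0]]
ct=t([[70,135],[158,517],[543,430],[435,48]]);cs=s([[48,318],[480,428],[606,130],[205,42]])
f=lambda p:np.r_[proj(T,cov(C,p[3],*p[:3]))-ct,proj(S,cov(C,p[3],*p[:3]))-cs].ravel()
r=least_squares(f,[600,-60,.2,.1]);x=r.x;print("housing",x.round(3),r.fun.round(1))
def tri(a,b):
    g=lambda p:np.r_[proj(T,p)-a,proj(S,p)-b].ravel()
    r=least_squares(g,[600,0,50]);return r.x.round(1),r.fun.round(1)
for a,b in [((338,384),(455,205))]: print("wing",tri(t(a),s(b)),cov([-60,0,25],x[3],*x[:3]))
# wing ends
we_t=t([[298,364],[377,398]]);we_s=s([[412,215],[496,184]])
def g(p):
    d=23*np.array([np.cos(p),np.sin(p)]);P=lambda h:cov([[-60+d[0],d[1],h],[-60-d[0],-d[1],h]],x[3],*x[:3])
    return np.r_[proj(T,P(22))-we_t,proj(S,P(30))-we_s].ravel()
r=least_squares(lambda p:g(p[0]),[.9]);print("wing ang",r.x,r.fun.round(1))
bt=t([[193,403],[290,393],[284,438],[196,446]]);
B=lambda p:np.array([[11,22.5],[11,-22.5],[-11,-22.5],[-11,22.5]])@R.from_euler('z',p[2]).as_matrix()[:2,:2].T+p[:2]
bs=s([[392,320],[428,253],[480,262],[442,330]])
def bl(p):
    P=cov(np.c_[B(p),[25]*4],x[3],*x[:3]);bs2=bs
    return np.r_[proj(T,P)-bt,proj(S,P)-bs2].ravel()
r=least_squares(bl,[-60,50,-.1]);print("block(cover)",r.x,r.fun.round(1),cov([[*r.x[:2],25]],x[3],*x[:3]),"yaw w",r.x[2]+x[2])
tt=[[221,209],[263,211],[257,266],[215,263]];ts=[[257,303],[295,270],[343,311],[306,348]]
def tr(p):
    P=np.array([[70,55],[70,-55],[-70,-55],[-70,55]])@R.from_euler('z',p[2]).as_matrix()[:2,:2].T+p[:2];P=np.c_[P,[18]*4]
    return np.r_[proj(T,P)-tt,proj(S,P)-ts].ravel()
r=least_squares(tr,[500,200,0]);print("tray",r.x,r.fun.round(1))
E
```

```text
housing [5.50286e+02 7.47700e+00 2.26000e-01 8.80000e-02] [-0.8 -1.2  0.5  0.7 -0.   0.4 -0.2 -0.  -0.9 -0.6  0.7  0.1  0.8 -0.2
 -0.3 -0.1]
wing (array([495.8,  -4.7, 137. ]), array([-0.2, -0.5,  0.5,  0.1])) [[494.91351238  -5.24601827 134.08537366]]
wing ang [0.88983903] [-0.9  0.2  0.4  1.5  0.7  1.4  1.3 -0.3]
block(cover) [-66.10600408  50.35090544  -0.09309553] [-0.3 -0.  -1.5 -0.4  1.1 -0.6  0.4  0.3 -0.  -0.4  1.2 -0.7  0.1  0.4
 -0.6  0.7] [[477.71003529  42.4640161  134.62385357]] yaw w 0.13276292759140187
tray [ 4.90694767e+02  3.40165246e+02 -1.10458876e-01] [-0.2 -0.3 -1.7  2.3 -2.4 -0.8 -1.6 -2.5  0.8  0.5  0.  -0.4  1.2 -2.1
  1.3 -1.1]
```

```bash
cat >> h.py <<'E'
H=(550.3,7.5,.226)
def tilt(th,yawrel):  # tool down onto a cover open by th; tool x at yawrel in the housing frame
    return R.from_euler('z',H[2])*R.from_euler('y',th)*R.from_euler('z',yawrel)*R.from_euler('x',np.pi)
def down(yaw): return R.from_euler('z',yaw)*R.from_euler('x',np.pi)
def go(p,r,base=None):
    s=ctrl.state(); r0=R.from_euler('xyz',s["tcp_rot"]); 
    print("t",s["time"],"pos",s["tool_pos"].round(1),"shift",(r0.inv().apply(np.array(p)-s["tool_pos"])/250).round(3),"turn",((r0.inv()*r).as_rotvec()/np.pi).round(3))
E
python3 - <<'E'
from h import *
b=(-66.1,50.35); th=.09
print(cov([*b,3],th,*H))
go(cov([*b,3],th,*H)[0]+[0,0,90],tilt(th,-.093+np.pi/2))
E
```

```text
[[475.87065976  42.05039449 112.9903747 ]]
t 0.1 pos [ 201.5 -564.5  230.5] shift [ 1.849 -1.916  0.114] turn [ 0.022 -0.022 -0.433]
```

```bash
python3 -m pendant '[[0.2,[0.93,-0.96,-0.1],[0,0,-0.25]],[0.2,[0.93,-0.96,-0.1],[0,0,-0.25]],[0.2,[0.93,-0.96,-0.1],[0,0,-0.25]],[0.2,[0.93,-0.96,-0.1],[0,0,-0.25]],[0.2,[0.93,-0.96,-0.1],[0,0,-0.25]],[0.2,[0.93,-0.96,-0.1],[0,0,-0.25]],[0.2,[0.93,-0.96,-0.1],[0,0,-0.25]]]' 60; python3 - <<'E'
from h import *
go(cov([-66.1,50.35,3],.09,*H)[0]+[0,0,90],tilt(.09,-.093+np.pi/2))
E
```

```text
time: 0.98
tool_pos: [340.2, -259.3, 256.3]
tcp_rot: [-3.141, -0.0, 1.131]
wrist_force: [-0.1, -0.4, -0.3]
grip_width: 51.2
grip_force: 0.0
t 0.975 pos [ 340.2 -259.3  256.3] shift [ 1.322 -0.022  0.213] turn [ 0.027 -0.011 -0.182]
```

```bash
python3 -m pendant '[[0.2,[0.97,-0.022,0],[0.027,-0.011,-0.182]],[0.2,[0.97,-0.022,0],[0.027,-0.011,-0.182]],[0.2,[0.97,-0.022,0],[0.027,-0.011,-0.182]],[0.2,[0.97,-0.022,0],[0.027,-0.011,-0.182]],[0.2,[0.97,-0.022,0],[0.027,-0.011,-0.182]],[0.2,[0.97,-0.022,0],[0.027,-0.011,-0.182]]]'; python3 - <<'E'
from h import *
go(cov([-66.1,50.35,3],.09,*H)[0]+[0,0,90],tilt(.09,-.093+np.pi/2))
E
```

```text
time: 1.72
tool_pos: [438.7, -40.4, 256.0]
tcp_rot: [-3.051, 0.01, 1.701]
wrist_force: [-0.5, -0.0, -0.5]
grip_width: 51.1
grip_force: 0.0
t 1.725 pos [438.7 -40.4 256. ] shift [0.31  0.208 0.191] turn [-0.     0.    -0.001]
```

```bash
python3 -m pendant '[[0.2,[0.31,0.208,0.191],[0,0,0]],[0.2,[0.31,0.208,0.191],[0,0,0]],[0.2,[0.31,0.208,0.191],[0,0,0]],[0.2,[0.31,0.208,0.191],[0,0,0]]]'; python3 - <<'E'
from h import *
import cv2
print(ctrl.state()["tool_pos"]); I=viewer.camera_info("wrist"); im=viewer.snapshot("wrist")
for h in (0,25): print(proj(I,cov([[-66.1,50.35,h],[-60,0,h],[-103,98,h]],.09,*H)).round(0))
cv2.imwrite("pics/w1.png",im[:,:,::-1])
E
```

```text
time: 2.22
tool_pos: [475.7, 41.3, 203.5]
tcp_rot: [-3.051, 0.01, 1.699]
wrist_force: [-0.0, -0.2, -0.0]
grip_width: 51.3
grip_force: 0.0
[475.74214082  41.25020643 203.52380556]
[[328. 202.]
 [340. 254.]
 [278. 151.]]
[[329. 212.]
 [342. 268.]
 [273. 156.]]
```

View pics/w1.png

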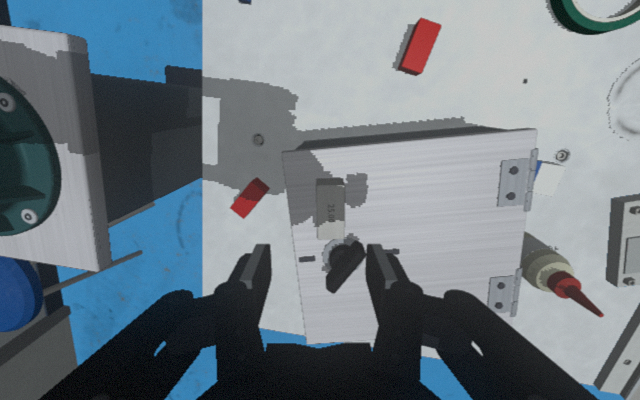

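The wrist view shows the block at about (330,208), the wing centre at (346,266) and the cover's front-left corner at (283,151). That is within about 4 px of prediction, so I'll refine in a crop.

```bash
python3 - <<'E'
import cv2,numpy as np
im=cv2.imread("pics/w1.png")[140:310,275:415]
im=cv2.resize(im,None,fx=3.5,fy=3.5,interpolation=cv2.INTER_CUBIC)
cv2.imwrite("pics/c3.png",im)
E
```

```text
(no output)
```

View pics/c3.png

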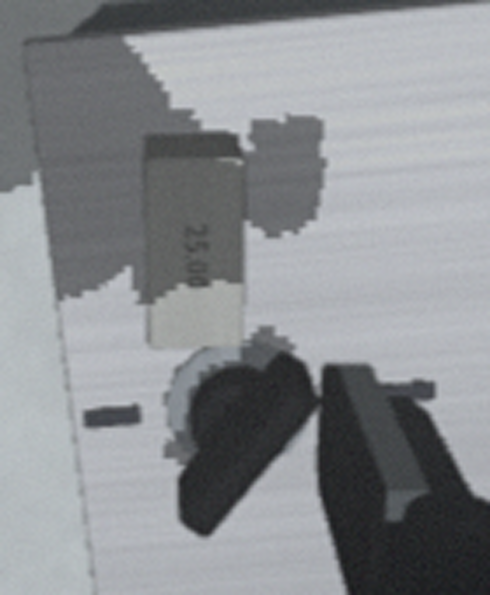

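```bash
python3 - <<'E'
from h import *
T=viewer.camera_info("top");S=viewer.camera_info("scene");W=viewer.camera_info("wrist")
t=lambda a:np.array(a)/5+[305,155]
s=lambda a:np.array(a)/5+[300,125]
w=lambda a:np.array(a)/3.5+[275,140]
C=[[103,98,0],[-103,98,0],[-103,-98,0],[103,-98,0]]
ct=t([[70,135],[158,517],[543,430],[435,48]]);cs=s([[48,318],[480,428],[606,130],[205,42]])
bt=t([[193,403],[290,393],[284,438],[196,446]]);bs=s([[392,320],[428,253],[480,262],[442,330]]);bw=w([[243,160],[243,345],[149,347],[146,157]])
wt=t([[298,364],[377,398]]);ws=s([[412,215],[496,184]]);we=w([[312,400],[210,533]])
cw=np.r_[w([[26,42]]),[[536,129]]]
rib=w([[112,416],[410,390]])
def f(p,parts=False):
    h=p[:3];th=p[3]
    B=np.array([[11,22.5],[11,-22.5],[-11,-22.5],[-11,22.5]])@R.from_euler('z',p[6]).as_matrix()[:2,:2].T+p[4:6]
    B=cov(np.c_[B,[25]*4],th,*h); c,s_=np.cos(p[7]),np.sin(p[7])
    P=lambda z,l=23,o=0:cov([[-60+l*c-o*s_,l*s_+o*c,z] for l in (l,-l)],th,*h)
    L=[proj(T,cov(C,th,*h))-ct,proj(S,cov(C,th,*h))-cs,2*(proj(W,cov([C[1],C[0]],th,*h))-cw),
     proj(T,B)-bt,proj(S,B)-bs,2*(proj(W,B)-bw),proj(T,P(22))-wt,proj(S,P(30))-ws,proj(W,P(30,23,-5))-we]
    return L if parts else np.concatenate(L).ravel()
r=least_squares(f,[550,7,.226,.09,-66,50,-.1,.9],loss='soft_l1');print(r.x.round(3))
for q in f(r.x,1): print(q.round(1).tolist())
E
```

```text
[ 5.52743e+02  5.47200e+00  2.20000e-01  6.80000e-02 -6.63970e+01
  5.02330e+01 -7.50000e-02  9.24000e-01]
[[0.1, -2.3], [1.0, -0.3], [0.2, -0.1], [0.8, -0.8]]
[[-1.3, -1.8], [-0.2, 0.4], [0.3, 0.4], [-0.3, -1.0]]
[[-1.7, 0.3], [3.4, -0.4]]
[[0.3, -0.4], [-1.0, -1.1], [1.7, -1.2], [1.2, -0.2]]
[[-0.2, -0.2], [0.8, -0.5], [-0.3, 0.6], [-0.7, 0.9]]
[[1.0, -1.2], [-0.1, 0.3], [-0.4, -0.5], [-0.9, 1.3]]
[[-0.4, -0.1], [1.0, 0.7]]
[[0.6, 1.7], [0.9, -0.1]]
[[0.1, -1.2], [-1.5, 1.8]]
```

```bash
sed -i 's/^H=.*/H=(552.2,5.8,.222)/' h.py; python3 - <<'E'
from h import *
go(cov([-66.4,50.2,3],.085,*H)[0],tilt(.085,-.078+np.pi/2))
E
```

```text
t 2.275 pos [475.9  41.3 203.9] shift [-0.001  0.039  0.365] turn [-0.002  0.001 -0.005]
```

```bash
python3 -m pendant '[[0.2,[0,0.03,0.2],[0,0,-0.005]],[0.2,[0,0.039,0.3],[0,0,-0.005]],[0.2,[0,0.039,0.34],[0,0,-0.005]],[0.2,[0,0.039,0.365],[0,0,-0.005]],[0.2,[0,0.039,0.365],[0,0,-0.005]],[0.2,[0,0.039,0.365],[0,0,-0.005]]]'
```

```text
time: 3.02
tool_pos: [478.3, 42.4, 112.5]
tcp_rot: [-3.053, 0.008, 1.716]
wrist_force: [0.4, 0.2, 1.3]
grip_width: 51.1
grip_force: 0.0
```

```bash
python3 -m pendant '[[-0.2,[0,0,-0.004],[0,0,0]],[-0.4,[0,0,-0.004],[0,0,0]],[-0.8,[0,0,-0.004],[0,0,0]],[-1,[0,0,-0.004],[0,0,0]],[-1,[0,0,-0.004],[0,0,0]],[-1,[0,0,-0.004],[0,0,0]]]' 60
```

```text
time: 3.78
tool_pos: [477.8, 42.6, 112.6]
tcp_rot: [-3.052, 0.007, 1.716]
wrist_force: [0.3, 0.7, 0.6]
grip_width: 20.6
grip_force: 62.5
```

```bash
python3 -m pendant '[[-1,[0,0,-0.04],[0,0,0]],[-1,[0,0,-0.12],[0,0,0]],[-1,[0,0,-0.25],[0,0,0]],[-1,[0,0,-0.4],[0,0,0]],[-1,[0,0,-0.4],[0,0,0]],[-1,[0,0,-0.4],[0,0,0]]]'; python3 - <<'E'
from h import *
import cv2
go([491,340,130],down(-.11+np.pi/2))
cv2.imwrite("pics/w2.png",cv2.resize(viewer.snapshot("wrist")[100:400,150:500,::-1],None,fx=1.5,fy=1.5))
E
```

```text
time: 4.53
tool_pos: [485.6, 44.6, 211.7]
tcp_rot: [-3.05, 0.007, 1.716]
wrist_force: [-0.0, -0.4, -2.0]
grip_width: 20.5
grip_force: 62.3
t 4.525 pos [485.6  44.6 211.7] shift [1.168 0.221 0.299] turn [-0.029  0.006  0.081]
```

View pics/w2.png

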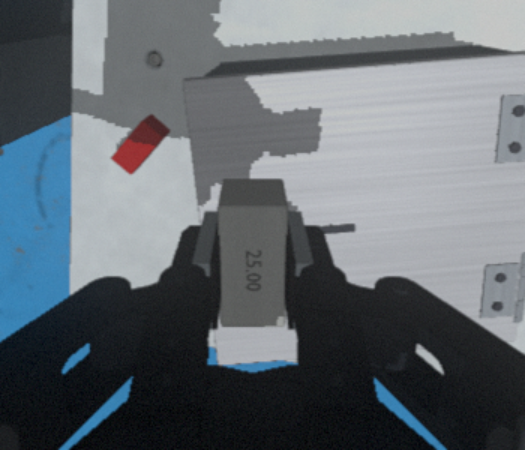

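The block is held between the pads and clear of the cover. Next I carry it to the tray.

```bash
python3 -m pendant '[[-1,[0.1,0.02,0],[-0.029,0.006,0.081]],[-1,[0.3,0.06,0],[-0.029,0.006,0.081]],[-1,[0.5,0.1,0],[-0.029,0.006,0.081]],[-1,[0.7,0.15,0],[-0.029,0.006,0.081]],[-1,[0.9,0.2,0.05],[-0.029,0.006,0.081]],[-1,[1,0.221,0.1],[-0.029,0.006,0.081]],[-1,[1,0.221,0.1],[-0.029,0.006,0.081]]]'; python3 - <<'E'
from h import *
go([491,340,30],down(-.11+np.pi/2))
E
```

```text
time: 5.45
tool_pos: [500.3, 300.2, 177.6]
tcp_rot: [-3.139, 0.002, 1.464]
wrist_force: [-0.1, -0.7, -1.7]
grip_width: 20.5
grip_force: 62.1
t 5.45 pos [500.3 300.2 177.6] shift [ 0.156 -0.053  0.59 ] turn [-0.001  0.001  0.001]
```

```bash
python3 -m pendant '[[-1,[0.156,-0.053,0.1],[0,0,0]],[-1,[0.156,-0.053,0.3],[0,0,0]],[-1,[0.156,-0.053,0.5],[0,0,0]],[-1,[0.156,-0.053,0.59],[0,0,0]],[-1,[0.156,-0.053,0.59],[0,0,0]],[-1,[0.156,-0.053,0.62],[0,0,0]],[-1,[0.156,-0.053,0.64],[0,0,0]],[-1,[0.156,-0.053,0.65],[0,0,0]]]'; python3 - <<'E'
from h import *
go([491,340,8],down(-.11+np.pi/2))
E
```

```text
time: 6.45
tool_pos: [494.3, 339.7, 18.5]
tcp_rot: [3.138, -0.001, 1.461]
wrist_force: [-0.9, -0.4, -2.3]
grip_width: 20.5
grip_force: 62.1
t 6.45 pos [494.3 339.7  18.5] shift [-0.    -0.014  0.042] turn [ 0.001 -0.     0.   ]
```

```bash
python3 -m pendant '[[-1,[0,0,0],[0,0,0]],[-1,[0,0,0.01],[0,0,0]],[-1,[0,0,0.016],[0,0,0]],[-1,[0,0,0.02],[0,0,0]],[-1,[0,0,0.02],[0,0,0]]]'
```

```text
time: 7.08
tool_pos: [493.9, 339.5, 12.8]
tcp_rot: [3.139, -0.0, 1.461]
wrist_force: [0.2, -0.8, -2.3]
grip_width: 20.4
grip_force: 62.1
```

```bash
python3 -m pendant '[[-1,[0,0,0.006],[0,0,0]],[-1,[0,0,0.012],[0,0,0]],[-1,[0,0,0.012],[0,0,0]]]';python3 -m pendant '[[-1,[0,0,0.004],[0,0,0]],[-1,[0,0,0.006],[0,0,0]],[-1,[0,0,0.006],[0,0,0]]]'
```

```text
time: 7.45
tool_pos: [493.8, 339.5, 9.8]
tcp_rot: [3.139, 0.0, 1.461]
wrist_force: [-0.9, 0.6, -1.9]
grip_width: 20.8
grip_force: 62.1
time: 7.82
tool_pos: [493.9, 339.5, 8.4]
tcp_rot: [3.139, -0.0, 1.461]
wrist_force: [0.4, 0.4, -1.3]
grip_width: 20.8
grip_force: 62.1
```

```bash
python3 -m pendant '[[-1,[0,0,0.004],[0,0,0]],[-1,[0,0,0.004],[0,0,0]]]';python3 -m pendant '[[-1,[0,0,0.004],[0,0,0]],[-1,[0,0,0.004],[0,0,0]]]'
```

```text
time: 8.07
tool_pos: [494.0, 339.6, 7.6]
tcp_rot: [3.139, -0.0, 1.461]
wrist_force: [-0.8, -0.3, 0.1]
grip_width: 20.9
grip_force: 62.4
time: 8.32
tool_pos: [494.1, 339.6, 7.6]
tcp_rot: [3.139, -0.0, 1.462]
wrist_force: [-1.7, -1.2, 10.1]
grip_width: 20.7
grip_force: 63.8
```

The block rests on the felt (10 N contact). I release gently and rise.

```bash
python3 -m pendant '[[-0.45,[0,0,-0.004],[0,0,0]],[-0.3,[0,0,-0.004],[0,0,0]],[0.1,[0,0,-0.004],[0,0,0]],[0.1,[0,0,-0.004],[0,0,0]],[0.1,[0,0,-0.1],[0,0,0]],[0.1,[0,0,-0.3],[0,0,0]],[0.1,[0,0,-0.6],[0,0,0]],[0.1,[0,0,-0.8],[0,0,0]]]'; python3 - <<'E'
from h import *
import cv2
th=.12
go(cov([-60,0,75],th,*H)[0],tilt(th,.92))
cv2.imwrite("pics/w3.png",viewer.snapshot("wrist")[:,:,::-1])
E
```

```text
time: 9.32
tool_pos: [493.1, 339.4, 208.0]
tcp_rot: [3.14, 0.0, 1.461]
wrist_force: [0.4, 0.1, 0.0]
grip_width: 47.2
grip_force: 0.0
t 9.325 pos [493.1 339.4 208. ] shift [-1.365  0.194  0.078] turn [ 0.034 -0.018  0.102]
```

View pics/w3.png

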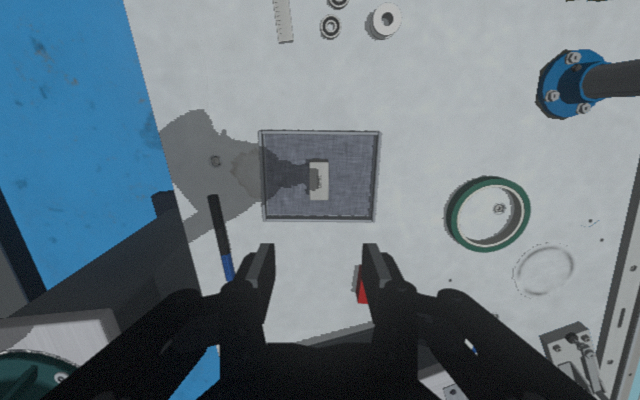

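The block lies flat in the middle of the tray, at (318,180). Next is the fastener.

```bash
python3 -m pendant '[[0.1,[-0.97,0.15,0],[0.034,-0.018,0.102]],[0.1,[-0.97,0.15,0],[0.034,-0.018,0.102]],[0.1,[-0.97,0.15,0],[0.034,-0.018,0.102]],[0.1,[-0.97,0.15,0],[0.034,-0.018,0.102]],[0.1,[-0.97,0.15,0],[0.034,-0.018,0.102]],[0.1,[-0.97,0.15,0],[0.034,-0.018,0.102]]]'; python3 - <<'E'
from h import *
import cv2
go(cov([-60,0,75],.12,*H)[0],tilt(.12,.92))
W=viewer.camera_info("wrist");im=viewer.snapshot("wrist")
print(proj(W,cov([[-103,98,0],[-60,0,0],[-60,0,30],[103,98,0],[-103,-98,0]],.12,*H)).round())
cv2.imwrite("pics/w4.png",im[:,:,::-1])
E
```

```text
time: 10.12
tool_pos: [504.2, 94.7, 206.3]
tcp_rot: [-3.047, 0.071, 1.143]
wrist_force: [-0.4, 0.7, -1.1]
grip_width: 46.9
grip_force: 0.0
t 10.125 pos [504.2  94.7 206.3] shift [-0.358  0.173  0.08 ] turn [ 0.    -0.001 -0.001]
[[263. 243.]
 [364. 292.]
 [369. 313.]
 [464.  96.]
 [383. 376.]]
```

View pics/w4.png

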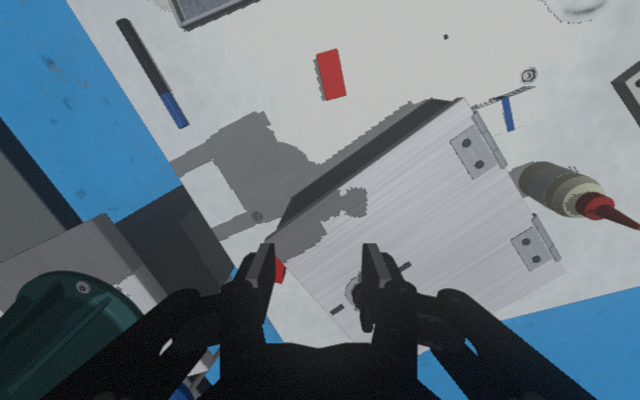

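```bash
python3 -m pendant '[[0.1,[-0.358,0.173,0.04],[0,0,0]],[0.1,[-0.358,0.173,0.08],[0,0,0]],[0.1,[-0.358,0.173,0.08],[0,0,0]],[0.1,[-0.358,0.173,0.08],[0,0,0]],[0.1,[-0.358,0.173,0.08],[0,0,0]]]'; python3 - <<'E'
from h import *
import cv2
go(cov([-60,0,11],.12,*H)[0],tilt(.12,.92))
W=viewer.camera_info("wrist");im=viewer.snapshot("wrist")
print(proj(W,cov([[-60,0,0],[-60,0,30]],.12,*H)).round())
cv2.imwrite("pics/w5.png",cv2.resize(im[150:400,200:450,::-1],None,fx=2.2,fy=2.2))
E
```

```text
time: 10.8
tool_pos: [504.4, -3.9, 189.3]
tcp_rot: [-3.048, 0.071, 1.146]
wrist_force: [-0.2, 0.2, 0.2]
grip_width: 46.9
grip_force: 0.0
t 10.8 pos [504.4  -3.9 189.3] shift [-0.005  0.     0.258] turn [ 0.001 -0.001  0.   ]
[[319. 212.]
 [319. 226.]]
```

View pics/w5.png

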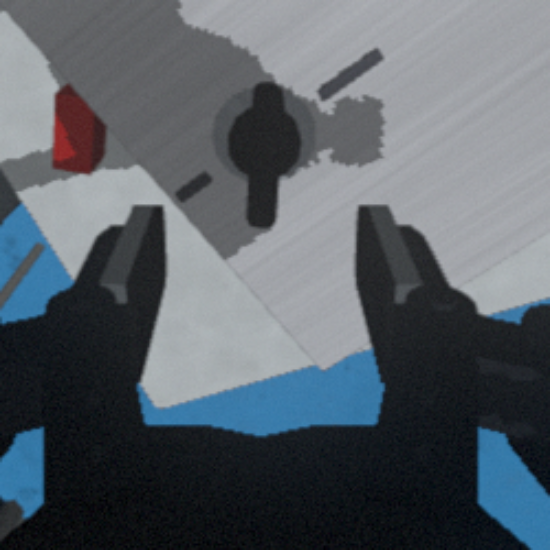

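The wing sits at about (320,220), aligned between the fingers. I'm descending and gripping.

```bash
python3 -m pendant '[[0.1,[-0.003,0,0.12],[0,0,0]],[0,[-0.003,0,0.2],[0,0,0]],[-0.3,[-0.003,0,0.24],[0,0,0]],[-0.4,[-0.003,0,0.258],[0,0,0]],[-0.4,[-0.003,0,0.258],[0,0,0]]]'; python3 -m pendant '[[-0.6,[0,0,0],[0,0,0]],[-0.8,[0,0,0],[0,0,0]],[-1,[0,0,0],[0,0,0]],[-1,[0,0,0],[0,0,0]]]' 50
```

```text
time: 11.48
tool_pos: [496.7, -7.6, 125.3]
tcp_rot: [-3.048, 0.071, 1.144]
wrist_force: [-0.6, 1.9, 0.6]
grip_width: 25.7
grip_force: 0.3
time: 11.98
tool_pos: [497.2, -7.9, 125.3]
tcp_rot: [-3.049, 0.071, 1.144]
wrist_force: [1.7, -0.6, 1.3]
grip_width: 9.2
grip_force: 49.7
```

```bash
python3 - <<'E'
from h import *
s=ctrl.state(); go(s["tool_pos"],tilt(.12,0))
E
python3 -m pendant '[[-1,[0,0,0],[0,0,0.05]],[-1,[0,0,0],[0,0,0.1]],[-1,[0,0,0],[0,0,0.15]],[-1,[0,0,0],[0,0,0.2]],[-1,[0,0,0],[0,0,0.25]],[-1,[0,0,0],[0,0,0.29]],[-1,[0,0,0],[0,0,0.293]],[-1,[0,0,0],[0,0,0.293]]]'; python3 - <<'E'
from h import *
for th in (.12,0.0): go(cov([-60,0,11],th,*H)[0],tilt(th,0))
print(ctrl.state()["moment"])
E
```

```text
t 11.975 pos [497.2  -7.9 125.3] shift [0. 0. 0.] turn [ 0.001 -0.001  0.292]
time: 12.98
tool_pos: [496.4, -7.2, 125.0]
tcp_rot: [-3.141, 0.118, 0.222]
wrist_force: [1.4, 4.1, 1.8]
grip_width: 8.6
grip_force: 49.9
t 12.975 pos [496.4  -7.2 125. ] shift [ 0.001 -0.002 -0.001] turn [-0.    -0.001  0.   ]
t 12.975 pos [496.4  -7.2 125. ] shift [-0.002 -0.001  0.077] turn [-0.     0.037  0.   ]
[ 0.82805356 -0.33494765 -0.1320997 ]
```

```bash
python3 -m pendant '[[-1,[0,-0.001,0.012],[0,0.006,0]],[-1,[0,-0.001,0.025],[0,0.012,0]],[-1,[-0.001,-0.001,0.038],[0,0.018,0]],[-1,[-0.001,-0.001,0.05],[0,0.024,0]],[-1,[-0.001,-0.001,0.05],[0,0.024,0]]]' 80; python3 - <<'E'
from h import *
go(cov([-60,0,11],0,*H)[0],tilt(0,0))
E
```

```text
time: 13.6
tool_pos: [494.4, -7.7, 112.8]
tcp_rot: [-3.141, 0.041, 0.22]
wrist_force: [-0.4, 5.0, 6.5]
grip_width: 7.7
grip_force: 84.1
t 13.6 pos [494.4  -7.7 112.8] shift [-0.002 -0.002  0.027] turn [-0.     0.013 -0.001]
```

```bash
python3 -m pendant '[[-1,[0,0,0.01],[0,0.005,0]],[-1,[-0.001,0,0.02],[0,0.01,0]],[-1,[-0.001,0,0.027],[0,0.013,0]],[-1,[-0.001,0,0.027],[0,0.013,0]],[-1,[-0.001,0,0.027],[0,0.013,0]]]'; python3 -m pendant '[[-1,[0,0,0.006],[0,0,0]],[-1,[0,0,0.006],[0,0,0]],[-1,[0,0,0.006],[0,0,0]]]';python3 -m pendant '[[-1,[0,0,0.006],[0,0,0]],[-1,[0,0,0.006],[0,0,0]],[-1,[0,0,0.006],[0,0,0]]]'
```

```text
time: 14.22
tool_pos: [493.9, -7.8, 107.9]
tcp_rot: [3.141, 0.0, 0.221]
wrist_force: [-6.2, 6.4, 27.9]
grip_width: 8.0
grip_force: 87.1
time: 14.6
tool_pos: [494.0, -7.8, 107.7]
tcp_rot: [3.141, -0.0, 0.221]
wrist_force: [-9.6, 6.7, 43.0]
grip_width: 8.1
grip_force: 89.8
time: 14.98
tool_pos: [494.0, -7.8, 107.5]
tcp_rot: [3.141, -0.001, 0.221]
wrist_force: [-13.9, 6.7, 58.1]
grip_width: 8.2
grip_force: 92.6
```

```bash
python3 -m pendant '[[-1,[0,0,-0.01],[0,0,0]],[-1,[0,0,-0.01],[0,0,0]],[-1,[0,0,-0.01],[0,0,0]]]'; python3 - <<'E'
from h import *
import cv2
S=viewer.camera_info("scene");T=viewer.camera_info("top")
for n,I in (("scene",S),("top",T)):
    a=cv2.imread(f"pics/{n}0.png",0);b=cv2.cvtColor(viewer.snapshot(n),cv2.COLOR_RGB2GRAY);cv2.imwrite(f"pics/{n}1.png",b)
    P=[proj(I,cov([[-103,98,0],[-103,-98,0],[-103,60,0]],th,*H)) for th in (.1,.06,.03,0)]
    print(n,"expected shift from .10 to .06,.03,0:",[(p-P[0]).round(1).tolist() for p in P[1:]])
    for x,y in P[0].round().astype(int):
        h=7;t=a[y-h:y+h+1,x-h:x+h+1];w=b[y-h-12:y+h+13,x-h-12:x+h+13]
        m=cv2.matchTemplate(w,t,cv2.TM_CCOEFF_NORMED);_,v,_,l=cv2.minMaxLoc(m);print((x,y),"shift",np.array(l)-12,round(v,2))
E
```

```text
time: 15.35
tool_pos: [493.9, -7.8, 107.8]
tcp_rot: [3.141, 0.0, 0.221]
wrist_force: [-7.2, 6.4, 32.4]
grip_width: 7.9
grip_force: 87.6
scene expected shift from .10 to .06,.03,0: [[[-0.1, 2.5], [-0.2, 2.6], [-0.1, 2.5]], [[-0.2, 4.3], [-0.4, 4.4], [-0.3, 4.4]], [[-0.4, 6.1], [-0.7, 6.3], [-0.5, 6.2]]]
(np.int64(396), np.int64(209)) shift [-1  5] 0.87
(np.int64(422), np.int64(149)) shift [-5  0] 0.56
(np.int64(401), np.int64(197)) shift [ 3 -5] 0.69
top expected shift from .10 to .06,.03,0: [[[-0.2, 0.4], [-0.7, 0.5], [-0.3, 0.4]], [[-0.3, 0.6], [-1.3, 0.8], [-0.5, 0.7]], [[-0.5, 0.8], [-1.8, 1.1], [-0.7, 0.8]]]
(np.int64(338), np.int64(258)) shift [-1 -2] 0.78
(np.int64(414), np.int64(241)) shift [-11  10] 0.39
(np.int64(353), np.int64(255)) shift [-10   2] 0.51
```

```bash
python3 -c "
from plant import ctrl
print(ctrl.state()['wrist_force'],ctrl.job_done())"
```

```text
the job is handed in; nothing more can be done
[-7.86828002  6.63237319 32.44678804] None
```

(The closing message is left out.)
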